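# Roll the soldering station's thumbwheel to its green mark and press the set key

### The job

Set the grey soldering station on the bench to its working temperature: lay a fingertip on the knurled black thumbwheel and roll it away from the station's front until the green bar clicks into place at the top, in line with the two white index marks. Then, and not before, press the square blue key beside it with a fingertip, fully down, and let it come up again. Use touch only: do not lift, tip or shift the station, and leave the other things on the bench where they stand.

Things in the scene. Friction and masses are not known exactly. Their poses are not given: they have to be found in the camera images.
- station: the soldering-station control unit, a grey box 150 (x) x 130 (y) x 60 mm high on four rubber feet, 2.2 kg (varies by a fifth), standing loose on the bench. Origin: centre of its underside, z up; its front (socket and rocker) faces its own -x, which points roughly to the robot. In its own frame the thumbwheel's axle lies at (15, 32, 42) mm, along y; the key's centre at (-30, -36) mm; a flat dark display, 3 mm proud at most, fills the right rear of the top
- wheel_crown (a point): highest point of the thumbwheel, mid-width, 74 mm above the bench, 14 mm above the housing top; it does not turn. Wheel: 64 mm in diameter, 24 mm wide, axle along the station's y; rubber tyre, friction about 1. It is sprung and gives downward 5 mm at most (about 4 N for 1 mm, 8 N for 3 mm, 12 N at the stop), and comes up again when released
- wheel (a joint): wheel angle, rad: 0 = green bar (8.5 mm wide) at the crown by the white index marks, negative = green bar on the front (-x) side; grows as the crown rolls to the station's +x. Detents every 0.419 rad (24 deg, 13.4 mm of tyre; thin white bars). Starts one or two clicks short; rolls on past 0 to +1.05. Some 2 N along the tyre leaves a detent; let go, it snaps to the nearest
- key_top (a point): centre of the top of the blue set key, a 22 x 22 mm square cap, 68 mm above the bench and 8 mm above the housing top when up; it moves with the key
- set_key (a joint): travel of the set key, m: 0 up, 0.005 fully down (its stop); spring return, 1.5 N to start and 4.5 N fully down; pressed counts from 0.0038
- screw_jar: bystander: jar with black lid, 43 mm across, 46 mm high; origin under its centre
- flux_bottle: bystander: small amber bottle with white nozzle, 36 mm across, 92 mm high; origin under its centre
- solder_spool: bystander: white spool, 56 mm across, 36 mm high; origin under its centre
- loupe: bystander: black eye loupe, 33 mm across, 30 mm high; origin under its centre
- relay: bystander: small blue relay block, 13 x 29 x 26 mm high; origin under its centre
- cutters: bystander: cutters with red grips, 45 x 120 x 12 mm, lying flat; origin under its centre
Mind the look-alikes: they are no part of the job. Of the things shaped like the station, the grey one is meant.

How it is judged:
By the outcome, as a careful person would: the job done as asked, in the order asked, and still so for the second after the job is handed in, with the robot touching nothing.
It also fails if it takes over 51 s, if anything falls off the work surface, if the arm or the gripper's body presses on something with over 40 N, if the wrist force passes 120 N, or if a joint passes its speed limit or range.

### The arm

A 6-joint arm with a two-finger parallel gripper is mounted at the origin on the work surface; the furniture and walls round the work are solid. World frame = base frame: x ahead of the robot, y to its left, z up, the work surface at z = 0. Lengths are in mm, angles in rad, forces in N, time in s.
With the tool pointing down it reaches from about 325 to 775 mm from the base axis. Payload 5.5 kg.
Tool frame: the origin (TCP) lies at the very end of the fingers, on their centre line; the grasp point (between the pads) lies 19 mm behind it; z points along the fingers, x is the direction in which the jaws open and shut, and the axes are right-handed (so a half turn about z gives the same grasp; the last joint's range is limited). The gripper opens to 88 mm and grips with 3 to 60 N. Pads are 20 mm wide; open, the fingers measure 115 mm over their backs; the gripper's body (75 mm by 178 mm) begins 61 mm behind the grasp point.
Start: joints at [-1.246, 0.091, 1.231, -0, 1.82, -0.057], TCP at [223.555, -556.811, 186.231] pointing down, gripper open.
Joint ranges: [-2.87, 2.87], [-0.86, 2.18], [0.17, 2.46], [-1.51, 4.65], [0.06, 2.69], [-2.65, 2.65]. Speed limits (rad/s): [2.57, 2.57, 3.01, 3.14, 3.14, 3.14].

### API

Orientations are given as a 3x3 rotation matrix whose columns are the frame's x, y, z axes.
In Python, from bench import arm gives the robot as it stands.
- The arm moves only by the tool servo_tool, never from a script. Its argument "commands" is a list that holds one entry, the list of rows, each a list of 7 numbers: the turn, a rotation vector about the tool's x, y, z in degrees, then the shift along the tool's x, y, z in mm, then the gripper's target within -1 to 1 (fully open at 1, half-way at 0, shut at -1). In form: [[[ax, ay, az, x, y, z, grip], ...]]. A call has 1 to 8 rows; each row shifts and turns the commanded pose from where the row before left it, along the tool's axes as they then stand; what a row does not reach is not made up. A row lasts 1/10 s, in which the tool goes at most 50 mm and 8.59 degrees, less where a joint would pass 70% of its speed; a pose out of reach is approached as far as the arm can. A call with a gripper value outside its range is refused whole. The fingers move at their own pace and stop on an object; "squeeze" is the grip in N (left out, the last holds). Time passes only in rows, so rows that do not move let the fingers close. It gives the time, the measured TCP pose, the force and the opening at its end, in the units of the state.
- arm.get_state(): the state, without advancing time (a new reading comes with each control period).
- arm.get_image(name): name is "scene" or "top"; returns the picture (420x560x3 uint8, red, green, blue); there is no depth.
- arm.calibration(name): a dict with "vfov" (degrees; the focal length in pixels is half the picture's height over the tangent of half this angle, whatever the lens; pixels are square), "cx", "cy" (the principal point, pixels), "dist" ([k1, k2, p1, p2, k3] as OpenCV has them; the pictures are not rectified), "R" (3x3) and "t" (3): a world point X has camera coordinates R X + t. Camera axes: x right, y down, z forward; pixel columns grow to the right and rows downward; lengths in mm; the calibration is good to about 2 mm. A picture is of the moment at which its call begins. calibration takes no time and is no camera call.
- arm.job_done(): hands the job in, once; it reports no verdict.
The state is a dict: "time_s": time; "joint_pos": joint angles; "joint_vel": joint speeds; "tau": joint torques, N m; "position": TCP position; "tool_rot": TCP orientation; "ft_force": force on the tool from outside, world axes, zero at the start; "wrist_torque": the same for the moment, N m; "grip_width": finger opening in mm.
Only numpy, scipy, OpenCV 4.12 (cv2) and the standard library are available. Lean on these libraries where they do the work, as an engineer would, in place of code of your own. Each camera call takes 0.05 s, during which the arm holds its last target.

## Working session

There is one attempt and no reset: what is moved stays moved. The work goes in short steps, Python scripts to look and compute and a tool call to move; the robot and the scene stay as the last step left them, time stands still between calls to the robot, and variables do not carry over. Pictures are saved under pics/ and viewed, and the job is handed in when it is done.

Besides the shell and the picture viewer there is one more tool, called after "Call:" by a JSON object that holds its "method" and its "body", one argument or row to a line. servo_tool: Moves the arm, as the interface text tells. Its arguments: {"type":"object","properties":{"commands":{"type":"array"},"squeeze":{"type":"number"}},"required":["commands"]}

```bash
mkdir -p pics; ls; python3 - <<'E'
from bench import arm
import cv2,numpy as np
for n in("scene","top"):
    im=arm.get_image(n); cv2.imwrite(f"pics/{n}0.png",cv2.cvtColor(im,cv2.COLOR_RGB2BGR))
    c=arm.calibration(n); print(n,c)
s=arm.get_state(); print(s)
E
```

```text
pics
scene {'vfov': 48.99601157964467, 'cx': 290.4627065447493, 'cy': 216.05655707403614, 'dist': array([-0.05797884,  0.        ,  0.        ,  0.        ,  0.        ]), 'R': array([[-0.50101727, -0.86528526,  0.01622058],
       [-0.58364017,  0.32398134, -0.74458058],
       [ 0.63901944, -0.38251471, -0.66733549]]), 't': array([299.7318946 , 356.02399484, 774.47296508])}
top {'vfov': 42.70001719845591, 'cx': 275.4422243772793, 'cy': 205.91473181681076, 'dist': array([0.01292019, 0.        , 0.        , 0.        , 0.        ]), 'R': array([[ 0.0084464 , -0.99973107,  0.02159749],
       [-0.99827148, -0.00968636, -0.05796743],
       [ 0.05816104, -0.02107054, -0.99808483]]), 't': array([  15.95405477,  506.19947762, 1207.15154246])}
{'time_s': 0.1, 'joint_pos': array([-1.24571048e+00,  9.17688249e-02,  1.23172068e+00, -3.00039979e-06,
        1.81978185e+00, -5.66827736e-02]), 'joint_vel': array([-8.07715428e-05, -2.27487245e-03, -2.22178371e-03,  2.22593004e-04,
        4.60344288e-04, -3.44629490e-04]), 'tau': array([ 9.75244911e-04, -4.47855270e+01, -4.07573462e+01,  6.99275080e-02,
        2.83331692e-02, -1.06141429e-04]), 'position': array([ 223.44524366, -556.50761712,  185.25411149]), 'tool_rot': array([[ 3.72561207e-01, -9.28007466e-01, -5.38916330e-04],
       [-9.28006109e-01, -3.72561585e-01,  1.58984810e-03],
       [-1.67617043e-03, -9.21980806e-05, -9.99998591e-01]]), 'ft_force': array([ 0.58305446,  0.09848299, -0.44665565]), 'wrist_torque': array([ 0.01723389, -0.0457261 , -0.01854832]), 'grip_width': 88.16213089252052}
```

View pics/scene0.png

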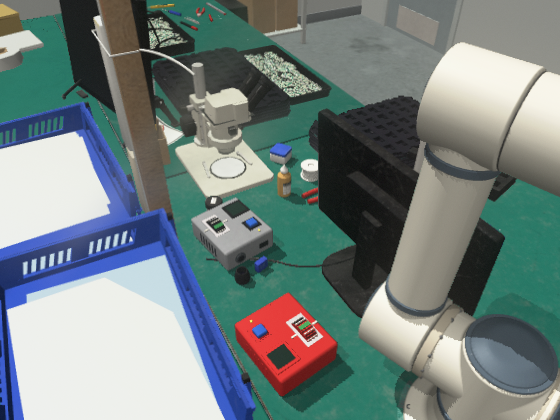

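View pics/top0.png

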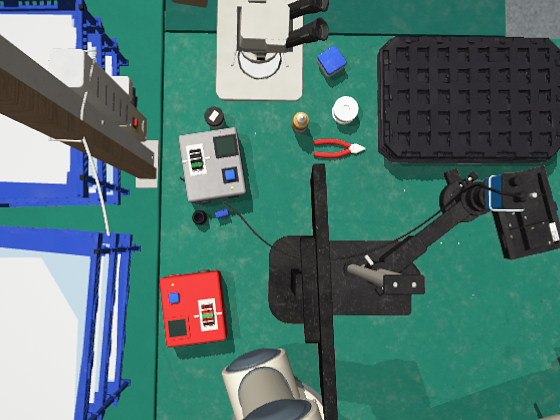

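The top view shows two box-shaped stations: grey at about (212,165) and red at about (194,308). The grey one is meant. A black monitor stands between the arm and the station, with its screen edge at u≈320, v 165–420. I'll enlarge the station and measure both it and the monitor.

```bash
cat > h.py <<'E'
from bench import arm
import cv2,numpy as np
def K(n):
    c=arm.calibration(n); f=210/np.tan(np.radians(c["vfov"]/2))
    return np.array([[f,0,c["cx"]],[0,f,c["cy"]],[0,0,1]]),np.array(c["dist"]),np.array(c["R"]),np.array(c["t"])
def ray(n,p):
    k,d,R,t=K(n); q=cv2.undistortPoints(np.array([[p]],float),k,d)[0,0]
    return -R.T@t, R.T@np.array([q[0],q[1],1])
def onz(n,p,z):
    o,d=ray(n,p); return o+d*(z-o[2])/d[2]
def tri(a,b):
    o1,d1=ray("scene",a);o2,d2=ray("top",b)
    s=np.linalg.lstsq(np.c_[d1,-d2],o2-o1,rcond=None)[0]
    p,q=o1+s[0]*d1,o2+s[1]*d2; return (p+q)/2,np.linalg.norm(p-q)
def proj(n,X):
    k,d,R,t=K(n); return cv2.projectPoints(np.array([X],float),cv2.Rodrigues(R)[0],t,k,d)[0][0,0]
E
python3 - <<'E'
from h import *
T=cv2.imread("pics/top0.png");S=cv2.imread("pics/scene0.png")
a=cv2.resize(T[115:235,165:265],None,fx=5,fy=5,interpolation=cv2.INTER_CUBIC)
b=cv2.resize(S[185:290,180:285],None,fx=5,fy=5,interpolation=cv2.INTER_CUBIC)
cv2.imwrite("pics/ct.png",a);cv2.imwrite("pics/cs.png",b)
# blue key in top
hsv=cv2.cvtColor(T,cv2.COLOR_BGR2HSV)
def blobs(H,m,off,n,z):
    c,l,st,ce=cv2.connectedComponentsWithStats(m.astype(np.uint8))
    for i in range(1,c):
        if st[i,4]>8: print(n,ce[i]+off,st[i,4],onz(n,ce[i]+off,z))
for n,I,(x0,x1,y0,y1) in(("top",T,(165,265,115,235)),("scene",S,(180,285,185,290))):
    h=cv2.cvtColor(I,cv2.COLOR_BGR2HSV)[y0:y1,x0:x1]
    print("blue");blobs(h,(abs(h[...,0].astype(int)-112)<12)&(h[...,1]>130)&(h[...,2]>60),(x0,y0),n,68)
    print("green");blobs(h,(abs(h[...,0].astype(int)-62)<12)&(h[...,1]>100)&(h[...,2]>60),(x0,y0),n,72)
    print("grey");m=((h[...,1]<40)&(h[...,2]>90)).astype(np.uint8)
    cs=max(cv2.findContours(m,0,2)[0],key=cv2.contourArea);r=cv2.minAreaRect(cs+np.array([x0,y0]));print(r,[onz(n,p,60).round() for p in cv2.boxPoints(r)])
# monitor edges
for p in [(312,165),(325,165),(327,420),(310,350)]: print(p,onz("top",p,300))
E
```

```text
blue
top [229.58653846 174.47115385] 104 [570.5233725  122.11639115  68.        ]
top [221.47252747 213.08791209] 91 [486.20785086 138.54867858  68.        ]
green
top [196.22 164.28] 50 [591.46422918 194.37701223  72.        ]
grey
((211.48651123046875, 163.9132080078125), (67.16996002197266, 58.562374114990234), 81.15818786621094) [array([657., 238.,  60.]), array([678., 112.,  60.]), array([532.,  87.,  60.]), array([511., 213.,  60.])]
blue
scene [251.50617284 222.2962963 ] 81 [566.57192257 121.70803545  68.        ]
scene [186.58044807 274.07942974] 491 [491.96323057 305.18310479  68.        ]
scene [260.65030675 263.55214724] 163 [444.67717007 161.3931917   68.        ]
green
scene [217.88888889 225.05555556] 36 [590.95200648 193.32486591  72.        ]
grey
((228.57774353027344, 226.95730590820312), (60.79410171508789, 62.30743408203125), 49.93921661376953) [array([644., 253.,  60.]), array([726.,  95.,  60.]), array([529.,  90.,  60.]), array([471., 232.,  60.])]
(312, 165) [561.80586896 -36.86791152 300.        ]
(325, 165) [562.06147321 -59.68474228 300.        ]
(327, 420) [125.26968743 -64.27858756 300.        ]
(310, 350) [242.38069545 -34.8142291  300.        ]
```

View pics/ct.png

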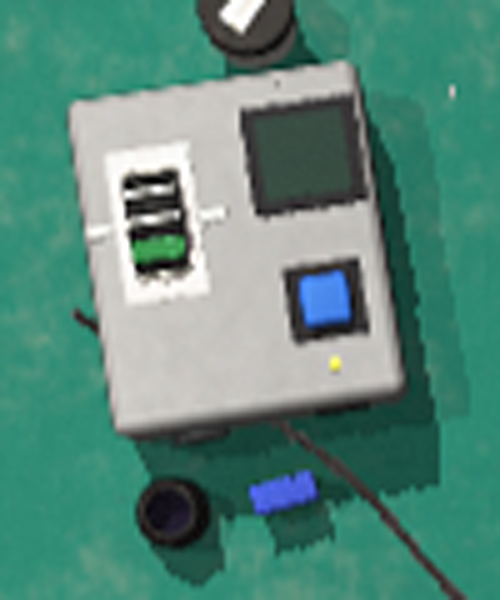

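View pics/cs.png

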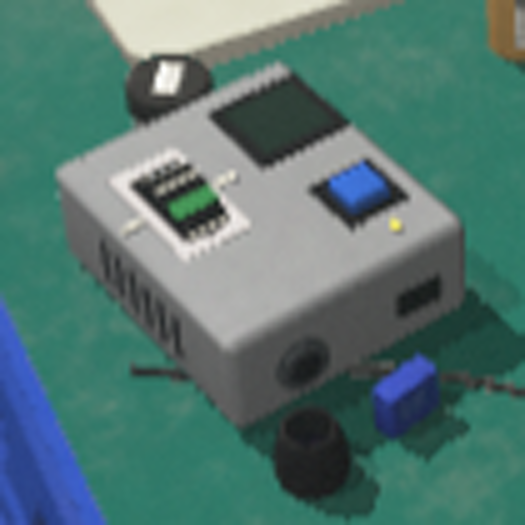

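```bash
python3 - <<'E'
from h import *
for n in("scene","top"): print(n,ray(n,(280,210))[0].round())
def top(p): return (165+p[0]/5-.4,115+p[1]/5-.4)
def sc(p): return (180+p[0]/5-.4,185+p[1]/5-.4)
a=onz("top",top((97,235)),60);b=onz("top",top((215,213)),60);print("marks top",a,b,np.degrees(np.arctan2(*(a-b)[[0,1]])))
a=onz("scene",sc((133,226)),60);b=onz("scene",sc((228,178)),60);print("marks sc",a,b)
for nm,q in (("top",[(73,103),(347,65),(402,392),(115,430)]),):
    P=[onz("top",top(x),60) for x in q]; print([p.round(1) for p in P],np.mean(P,0))
    for i in range(4):
        d=P[(i+1)%4]-P[i];print(np.degrees(np.arctan2(d[1],d[0])),np.linalg.norm(d))
k=onz("top",(229.6,174.5),68);k2=onz("scene",(251.5,222.3),68);print("tri key",tri((251.5,222.3),(229.6,174.5)),"green",tri((217.9,225.1),(196.2,164.3)))
print("mon",tri((320,110),(318,166)),tri((503,238),(327,415)))
T=cv2.imread("pics/top0.png");S=cv2.imread("pics/scene0.png")
cv2.imwrite("pics/m1.png",cv2.resize(T[150:420,250:440],None,fx=2,fy=2));cv2.imwrite("pics/m2.png",cv2.resize(S[90:330,290:530],None,fx=2.4,fy=2.4))
E
```

```text
scene [-137.  440.  777.]
top [ 435.   46. 1234.]
marks top [598.67360938 222.67653168  60.        ] [608.99626035 171.28730393  60.        ] -11.357958302719338
marks sc [601.66754157 218.36866868  60.        ] [610.29424681 167.86939927  60.        ]
[array([656.9, 234.2,  60. ]), array([675.3, 114.3,  60. ]), array([531.1,  88.4,  60. ]), array([513.1, 213.3,  60. ])] [594.10335904 162.55620907  60.        ]
-81.2497908377248 121.3269624354034
-169.82805655155593 146.58184456315783
98.16502966476001 126.17598834143519
8.274670751260391 145.2530702426371
tri key (array([570.22165323, 121.30050855,  65.0210747 ]), np.float64(2.266863335206369)) green (array([591.11774981, 193.8734964 ,  72.07164908]), np.float64(1.2044182061217021))
mon (array([559.83239079, -44.40775823, 311.73783521]), np.float64(4.405677347151154)) (array([125.40277242, -71.59815494, 304.88611497]), np.float64(23.89408561387408))
```

View pics/m1.png

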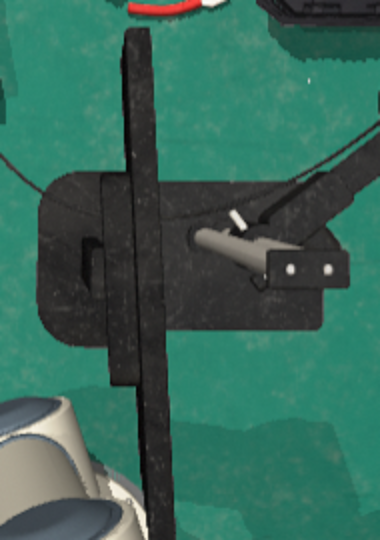

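View pics/m2.png

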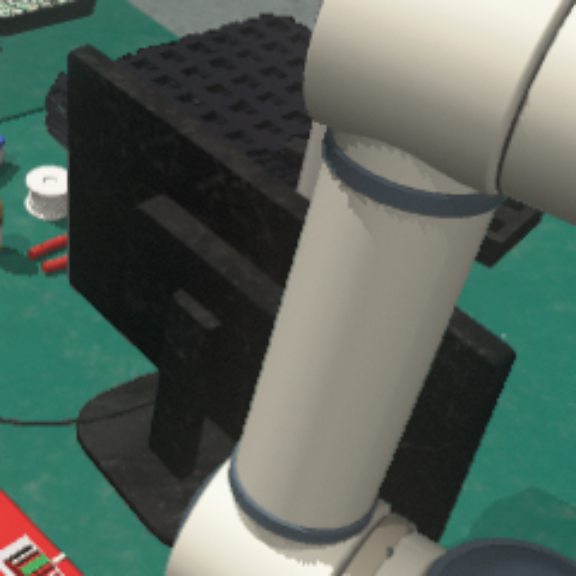

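```bash
python3 - <<'E'
from h import *
T=cv2.imread("pics/top0.png");S=cv2.imread("pics/scene0.png")
cv2.imwrite("pics/m3.png",cv2.resize(T[140:310,330:560],None,fx=3.4,fy=3.4));cv2.imwrite("pics/m4.png",cv2.resize(S[80:280,400:560],None,fx=3,fy=3))
E
```

```text
(no output)
```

View pics/m3.png

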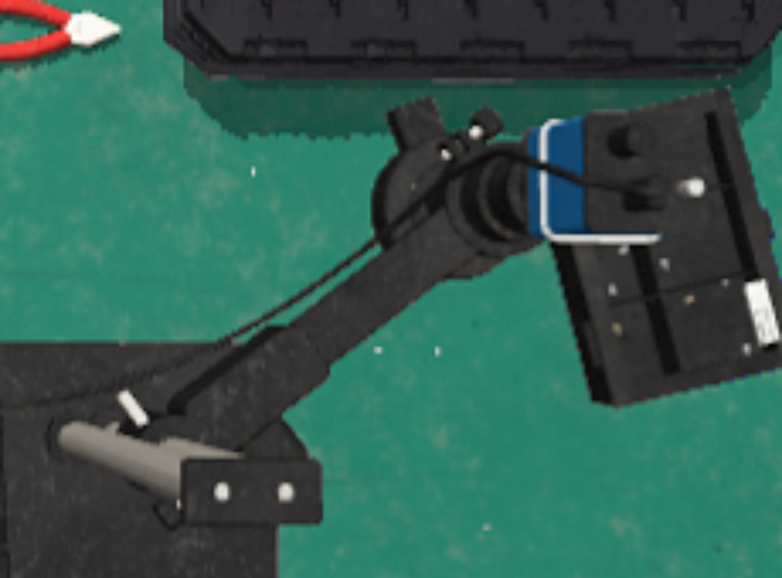

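View pics/m4.png

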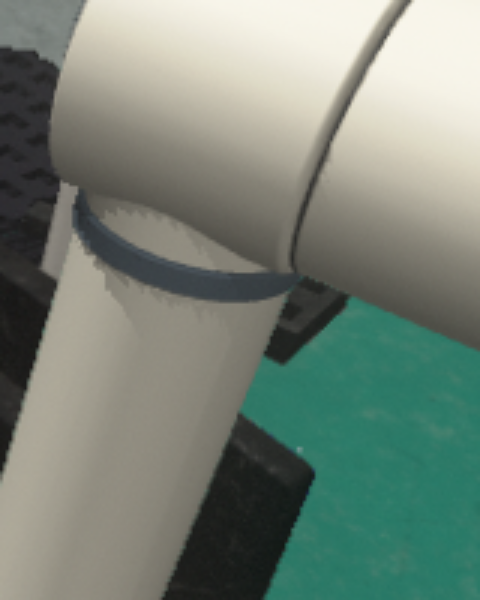

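```bash
python3 - <<'E'
from h import *
f=lambda x,y:(330+x/3.4,140+y/3.4)
for s in [(495,201),(517,178),(492,190)]:
  for t in [(610,402),(590,395),(775,370),(735,90),(555,250)]:
    p,e=tri(s,f(*t)); print(s,t,p.round(),e.round(1))
print("pole",tri((425,120),f(180,480)),tri((418,172),f(60,435)))
for z in(0,200,300,400,500): print(z,onz("top",f(240,490),z).round(),onz("top",f(600,400),z).round(),onz("top",f(60,435),z).round())
E
```

```text
(495, 201) (610, 402) [ 393. -519.   -1.] 3.7
(495, 201) (590, 395) [ 393. -508.    3.] 8.2
(495, 201) (775, 370) [ 434. -648.  -78.] 64.0
(495, 201) (735, 90) [ 600. -783. -255.] 107.3
(495, 201) (555, 250) [ 460. -542.  -56.] 96.5
(517, 178) (610, 402) [ 376. -494.   96.] 50.1
(517, 178) (590, 395) [ 376. -484.  100.] 60.8
(517, 178) (775, 370) [ 414. -619.   26.] 0.3
(517, 178) (735, 90) [ 552. -708.  -85.] 165.0
(517, 178) (555, 250) [ 434. -504.   64.] 144.9
(492, 190) (610, 402) [ 396. -496.   43.] 9.7
(492, 190) (590, 395) [ 397. -486.   46.] 1.8
(492, 190) (775, 370) [ 436. -617.  -25.] 68.3
(492, 190) (735, 90) [ 597. -744. -189.] 94.2
(492, 190) (555, 250) [ 462. -519.   -9.] 86.3
pole (array([ 367.81905092, -144.74524354,  359.84957908]), np.float64(7.524298289663609)) (array([ 366.3512412 , -121.754269  ,  253.17631754]), np.float64(40.231134776620905))
0 [ 330. -268.    0.] [ 393. -513.    0.] [ 366. -146.    0.]
200 [ 347. -217.  200.] [ 400. -422.  200.] [ 377. -115.  200.]
300 [ 356. -192.  300.] [ 403. -377.  300.] [ 383. -100.  300.]
400 [ 364. -166.  400.] [ 406. -332.  400.] [388. -84. 400.]
500 [ 373. -141.  500.] [ 410. -286.  500.] [394. -68. 500.]
```

```bash
python3 - <<'E'
from h import *
T=cv2.imread("pics/top0.png");S=cv2.imread("pics/scene0.png")
cv2.imwrite("pics/m5.png",cv2.resize(T[0:250,60:310],None,fx=2.3,fy=2.3));cv2.imwrite("pics/m6.png",cv2.resize(S[0:260,80:340],None,fx=2.2,fy=2.2))
E
```

```text
(no output)
```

View pics/m5.png

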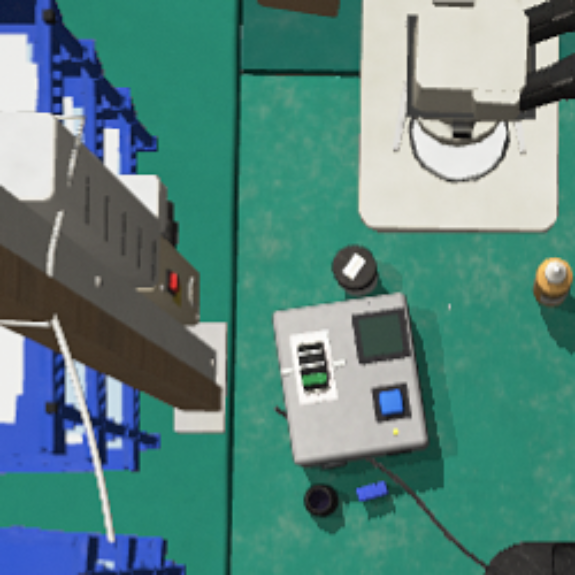

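View pics/m6.png

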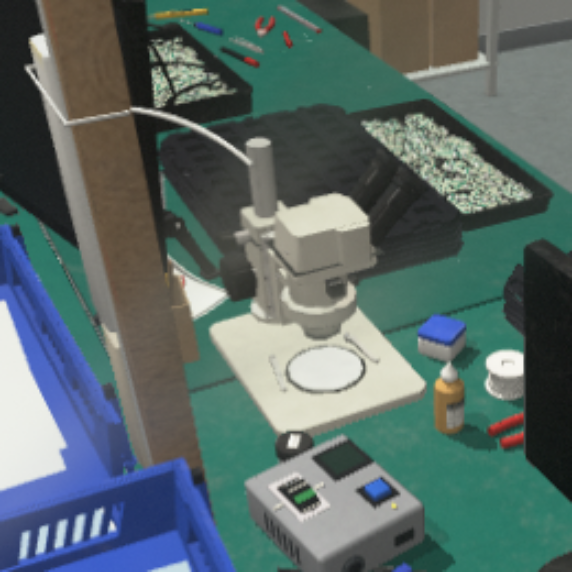

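Call:
{"method": "servo_tool", "body": {
  "commands": [
    [[0, 0, 0, 0, 0, -40, -1], [0, 0, 0, 0, 0, -45, -1], [0, 0, 0, 0, 0, -45, -1], [0, 0, 0, -10, 0, -45, -1], [0, 0, 0, -20, 0, -40, -1], [0, 0, 0, -30, 0, -35, -1], [0, 0, 0, -30, 0, -30, -1], [0, 0, 0, -20, 0, -20, -1]]
  ],
  "squeeze": 10
}}

```text
time_s: 0.9
position: [181.9, -452.9, 489.3]
tool_rot: [[0.373, -0.928, 0.001], [-0.928, -0.373, -0.003], [0.004, 0.0, -1.0]]
ft_force: [-0.2, -0.9, -0.0]
grip_width: 27.5
```

The camera views show the grey station carrying the green bar one click to the front, with the blue key at top-view px (229.6,174.5). The microscope and post clear the approach. Next I swing over the monitor, whose top is at z≈312.

Call:
{"method": "servo_tool", "body": {
  "commands": [
    [[0, 0, -5.5, -2.25, -46.8, 0, -1], [0, 0, -5.5, -2.25, -46.8, 0, -1], [0, 0, -5.5, -2.25, -46.8, 0, -1], [0, 0, -5.5, -2.25, -46.8, 0, -1], [0, 0, -5.5, -2.25, -46.8, 0, -1], [0, 0, -5.5, -2.25, -46.8, 0, -1], [0, 0, -5.5, -2.25, -46.8, 0, -1], [0, 0, -5.5, -2.25, -46.8, 0, -1]]
  ]
}}

```text
time_s: 1.7
position: [447.5, -199.7, 485.2]
tool_rot: [[0.914, -0.405, -0.002], [-0.405, -0.914, 0.001], [-0.002, -0.0, -1.0]]
ft_force: [0.3, 0.4, 0.4]
grip_width: 0.6
```

Call:
{"method": "servo_tool", "body": {
  "commands": [
    [[0, 0, -5.5, -2.25, -46.8, 0, -1], [0, 0, -5.5, -2.25, -46.8, 0, -1], [0, 0, -5.5, -2.25, -46.8, 0, -1], [0, 0, -5.5, -2.25, -46.8, 0, -1], [0, 0, -5.5, -2.25, -46.8, 0, -1], [0, 0, -5.5, -2.25, -46.8, 0, -1], [0, 0, -5.5, -2.25, -46.8, 0, -1], [0, 0, 0, 0, 0, 0, -1]]
  ]
}}

```text
time_s: 2.5
position: [472.5, 124.1, 486.0]
tool_rot: [[0.966, 0.258, -0.001], [0.258, -0.966, 0.001], [-0.001, -0.001, -1.0]]
ft_force: [0.2, -0.8, 0.5]
grip_width: 0.6
```

Call:
{"method": "servo_tool", "body": {
  "commands": [
    [[0, 0, 0, 45.8, -12.1, 0, -1], [0, 0, 0, 45.8, -12.1, 0, -1], [0, 0, 0, 45.9, -12, 0, -1], [0, 0, 6.3, 0, 0, 0, -1], [0, 0, 0, 0, 0, 45, -1], [0, 0, 0, 0, 0, 45, -1], [0, 0, 0, 0, 0, 45, -1], [0, 0, 0, 0, 0, 45, -1]]
  ]
}}

```text
time_s: 3.3
position: [585.7, 182.2, 308.9]
tool_rot: [[0.99, 0.138, 0.011], [0.138, -0.99, 0.003], [0.011, -0.002, -1.0]]
ft_force: [0.6, 0.2, 0.8]
grip_width: 0.5
```

Call:
{"method": "servo_tool", "body": {
  "commands": [
    [[0, 0, 0, 0, 0, 45, -1], [0, 0, 0, 0, 0, 45, -1], [0, 0, 0, 0, 0, 45, -1], [0, 0, 0, 0, 0, 45, -1], [0, 0, 0, 0, 0, 0, -1], [0, 0, 0, 0, 0, 0, -1]]
  ]
}}

```text
time_s: 3.9
position: [587.4, 183.3, 131.1]
tool_rot: [[0.99, 0.139, 0.009], [0.139, -0.99, 0.003], [0.009, -0.001, -1.0]]
ft_force: [-0.4, 0.9, 1.7]
grip_width: 0.5
```

```bash
python3 - <<'E'
from h import *
for n in("scene","top"):
    im=arm.get_image(n)[:,:,::-1]; im=im[140:300,140:320] if n=="scene" else im[90:250,140:320]
    cv2.imwrite(f"pics/{n}1.png",cv2.resize(im,None,fx=3.5,fy=3.5))
s=arm.get_state();print(s["position"],s["ft_force"],s["time_s"],proj("scene",s["position"]))
E
```

```text
[589.39583617 184.14077064 135.23345771] [0.39877159 0.282349   0.93680853] 4.0 [219.50986172 202.57973493]
```

View pics/scene1.png

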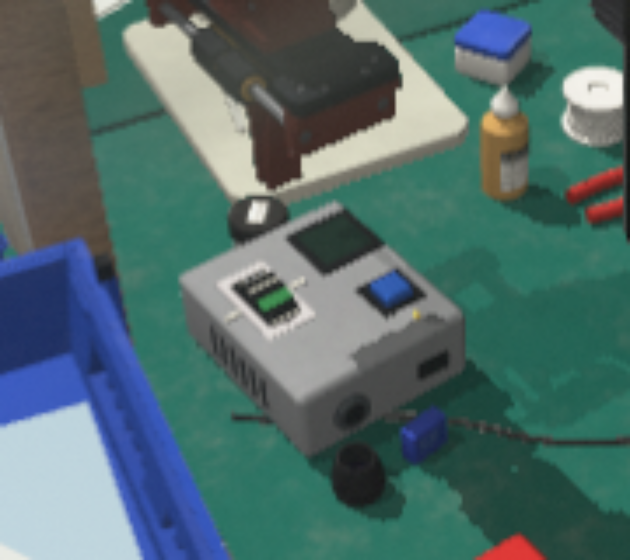

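View pics/top1.png

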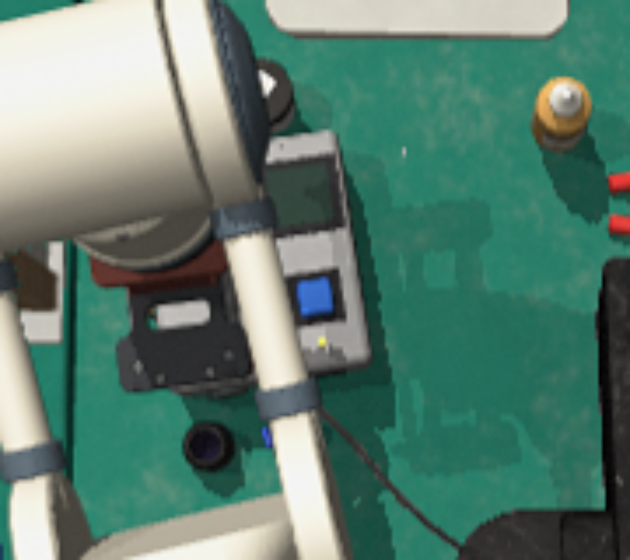

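```bash
python3 - <<'E'
from h import *
im=arm.get_image("scene")[:,:,::-1]
s=arm.get_state();p=s["position"];R=s["tool_rot"];print(p,s["time_s"],s["joint_vel"].round(3))
im=cv2.resize(im[100:220,160:280],None,fx=5,fy=5,interpolation=cv2.INTER_CUBIC)
for d in [(0,0,0),(13.5,10,0),(13.5,-10,0),(-13.5,10,0),(-13.5,-10,0),(0,0,-80)]:
    q=(proj("scene",p+R@np.array(d,float))-[160,100])*5; print(d,q.round())
    cv2.circle(im,tuple(int(v) for v in q),3,(0,255,0),-1)
cv2.imwrite("pics/f1.png",im)
E
```

```text
[589.60026435 184.32292902 135.58819305] 4.05 [ 0.004 -0.003  0.002 -0.    -0.005 -0.001]
(0, 0, 0) [297. 512.]
(13.5, 10, 0) [300. 487.]
(13.5, -10, 0) [261. 505.]
(-13.5, 10, 0) [333. 520.]
(-13.5, -10, 0) [293. 538.]
(0, 0, -80) [282. 364.]
```

View pics/f1.png

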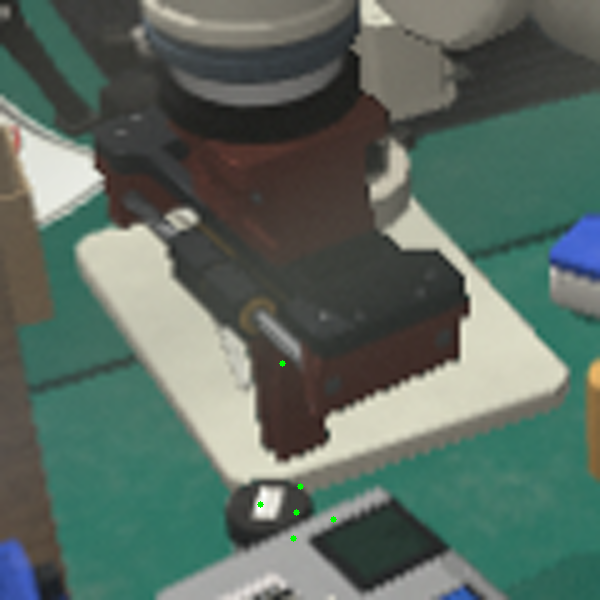

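```bash
python3 - <<'E'
from h import *
s=arm.get_state();p=s["position"];R=s["tool_rot"]
for z in(-80,-110):
  for d in [(-89,-37.5,z),(-89,37.5,z),(89,-37.5,z),(89,37.5,z)]:
    print(d,((proj("scene",p+R@np.array(d,float))-[160,100])*5).round(),proj("top",p+R@np.array(d,float)).round())
print(s["ft_force"],s["joint_pos"])
E
```

```text
(-89, -37.5, -80) [320. 515.] [178. 205.]
(-89, 37.5, -80) [483. 441.] [218. 200.]
(89, -37.5, -80) [ 96. 292.] [167. 112.]
(89, 37.5, -80) [250. 233.] [206. 107.]
(-89, -37.5, -110) [315. 453.] [176. 204.]
(-89, 37.5, -110) [482. 380.] [216. 199.]
(89, -37.5, -110) [ 86. 233.] [164. 109.]
(89, 37.5, -110) [244. 175.] [204. 104.]
[0.87001785 0.0484038  0.42885111] [2.47553658e-01 1.16100531e-01 1.29352546e+00 6.08517485e-04
 1.71429182e+00 1.07249389e-01]
```

```bash
python3 - <<'E'
from h import *
print(tri((222,170),(175.5,201.4)),tri((253,155.5),(217,197)))
print(onz("scene",(219,191),135),onz("scene",(219,191),165))
im=arm.get_image("top")[:,:,::-1]
cv2.imwrite("pics/t2.png",cv2.resize(im[130:230,155:255],None,fx=6,fy=6,interpolation=cv2.INTER_CUBIC))
E
```

```text
(array([497.1277252 , 203.55728174, 287.37932265]), np.float64(3.200771369920096)) (array([507.0313615 , 133.32197806, 289.1194324 ]), np.float64(9.190385745427221))
[626.8442893  169.10234661 135.        ] [591.15665352 181.7718825  165.        ]
```

View pics/t2.png

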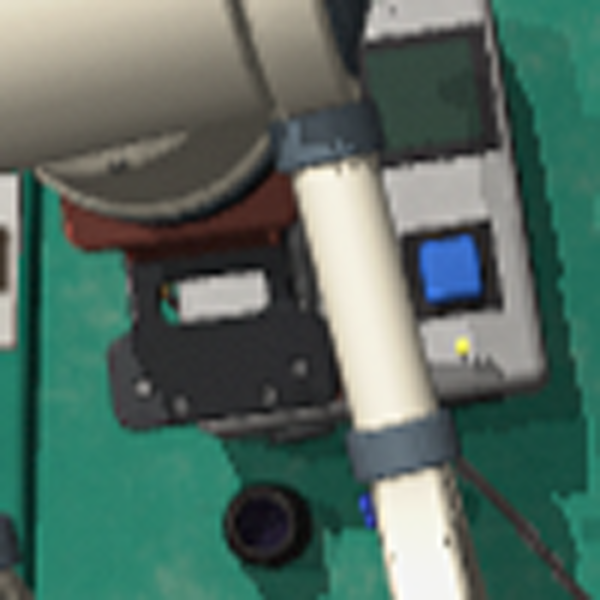

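The xy reading agrees with the images, but the fingertip looks higher in the picture than the reading says. I'll close in gently and check by force and camera.

Call:
{"method": "servo_tool", "body": {
  "commands": [
    [[0, 0, 0, 8, -9.4, 0, -1], [0, 0, 0, 0, 0, 20, -1], [0, 0, 0, 0, 0, 20, -1], [0, 0, 0, 0, 0, 0, -1], [0, 0, 0, 0, 0, 0, -1], [0, 0, 0, 0, 0, 0, -1]]
  ]
}}

```text
time_s: 4.7
position: [595.6, 195.2, 93.1]
tool_rot: [[0.99, 0.141, 0.013], [0.141, -0.99, 0.004], [0.014, -0.002, -1.0]]
ft_force: [-0.9, -0.1, 0.3]
grip_width: 0.7
```

```bash
cat > look.py <<'E'
from h import *
import sys
im=arm.get_image("scene")[:,:,::-1]
s=arm.get_state();p=s["position"];R=s["tool_rot"];print(p,R[:,0],R[:,2],s["ft_force"],s["time_s"])
im=cv2.resize(im[150:270,170:290],None,fx=5,fy=5,interpolation=cv2.INTER_CUBIC)
for d in [(0,0,0),(13.5,10,0),(13.5,-10,0),(-13.5,10,0),(-13.5,-10,0)]:
    q=(proj("scene",p+R@np.array(d,float))-[170,150])*5
    cv2.circle(im,tuple(int(v) for v in q),2,(0,255,255),-1)
cv2.imwrite(sys.argv[1],im)
E
python3 look.py pics/f2.png
```

```text
[595.54163636 195.12368915  93.14932719] [0.9899831  0.1405072  0.01382722] [ 0.013383    0.00410602 -0.99990201] [-0.09548153 -0.14626869 -0.14645153] 4.75
```

View pics/f2.png

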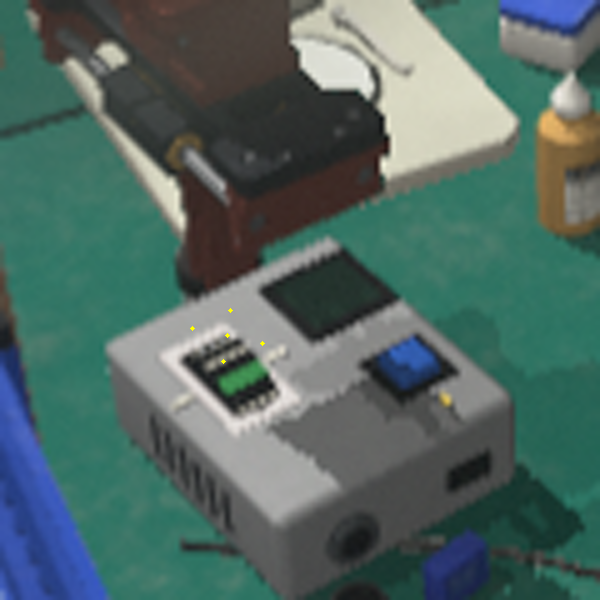

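Call:
{"method": "servo_tool", "body": {
  "commands": [
    [[0, 0, 0, 0, 0, 8, -1], [0, 0, 0, 0, 0, 7, -1], [0, 0, 0, 0, 0, 0, -1], [0, 0, 0, 0, 0, 0, -1]]
  ]
}}

```text
time_s: 5.15
position: [594.4, 194.7, 75.6]
tool_rot: [[0.99, 0.14, 0.01], [0.14, -0.99, 0.003], [0.01, -0.002, -1.0]]
ft_force: [0.2, -0.4, -0.3]
grip_width: 0.2
```

Call:
{"method": "servo_tool", "body": {
  "commands": [
    [[0, 0, 0, 0, 0, 2, -1], [0, 0, 0, 0, 0, 2, -1], [0, 0, 0, 0, 0, 0, -1], [0, 0, 0, 0, 0, 0, -1]]
  ]
}}

```text
time_s: 5.55
position: [594.8, 194.8, 72.2]
tool_rot: [[0.99, 0.14, 0.011], [0.14, -0.99, 0.003], [0.011, -0.002, -1.0]]
ft_force: [0.1, 0.5, 0.1]
grip_width: 0.2
```

```bash
python3 look.py pics/f3.png
```

```text
[594.85368127 194.77960348  72.2481687 ] [0.99002733 0.14043419 0.01114153] [ 0.01077832  0.00334666 -0.99993631] [-0.2146451  -0.29801175 -0.27156383] 5.6
```

View pics/f3.png

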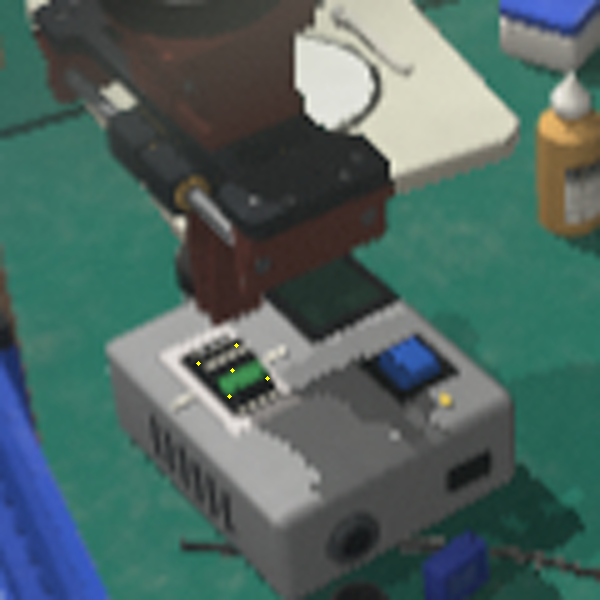

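No contact at a reading of 72, and the picture shows the tip about 40 mm above the projected point. I'll keep going down slowly.

Call:
{"method": "servo_tool", "body": {
  "commands": [
    [[0, 0, 0, 0, 0, 3, -1], [0, 0, 0, 0, 0, 3, -1], [0, 0, 0, 0, 0, 3, -1], [0, 0, 0, 0, 0, 0, -1], [0, 0, 0, 0, 0, 0, -1]]
  ]
}}

```text
time_s: 6.1
position: [594.8, 194.8, 62.9]
tool_rot: [[0.99, 0.14, 0.01], [0.14, -0.99, 0.003], [0.011, -0.002, -1.0]]
ft_force: [0.3, -0.8, 0.3]
grip_width: 0.1
```

Call:
{"method": "servo_tool", "body": {
  "commands": [
    [[0, 0, 0, 0, 0, 2, -1], [0, 0, 0, 0, 0, 2, -1], [0, 0, 0, 0, 0, 0, -1]]
  ]
}}

```text
time_s: 6.4
position: [594.8, 194.8, 58.7]
tool_rot: [[0.99, 0.14, 0.01], [0.14, -0.99, 0.003], [0.01, -0.002, -1.0]]
ft_force: [0.8, -0.9, 0.1]
grip_width: 0.5
```

Call:
{"method": "servo_tool", "body": {
  "commands": [
    [[0, 0, 0, 0, 0, 2, -1], [0, 0, 0, 0, 0, 2, -1], [0, 0, 0, 0, 0, 0, -1]]
  ]
}}

```text
time_s: 6.7
position: [594.8, 194.8, 54.7]
tool_rot: [[0.99, 0.14, 0.01], [0.14, -0.99, 0.003], [0.01, -0.002, -1.0]]
ft_force: [0.6, 0.6, -0.8]
grip_width: 0.3
```

```bash
python3 look.py pics/f4.png
```

```text
[594.83731422 194.79564463  54.86707725] [0.99003126 0.14045389 0.01052696] [ 0.01017567  0.00321906 -0.99994305] [ 0.01431548  0.8201826  -0.10041462] 6.75
```

View pics/f4.png

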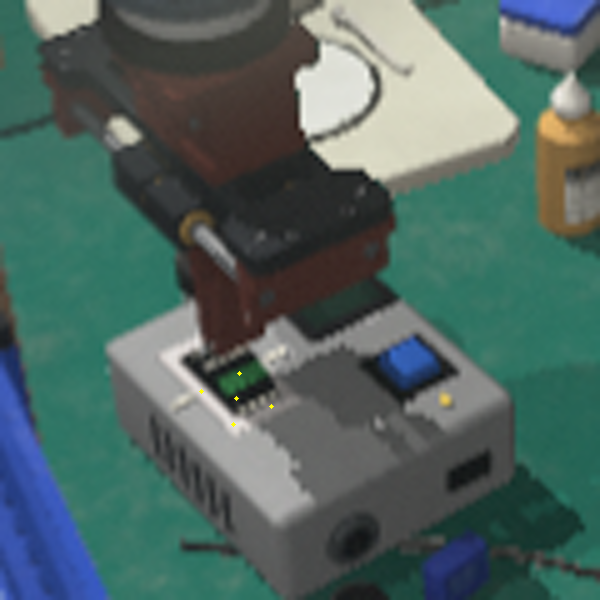

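Call:
{"method": "servo_tool", "body": {
  "commands": [
    [[0, 0, 0, 0, 0, 2, -1], [0, 0, 0, 0, 0, 2, -1], [0, 0, 0, 0, 0, 2, -1], [0, 0, 0, 0, 0, 0, -1]]
  ]
}}

```text
time_s: 7.15
position: [594.8, 194.8, 48.6]
tool_rot: [[0.99, 0.14, 0.01], [0.14, -0.99, 0.003], [0.01, -0.002, -1.0]]
ft_force: [0.8, 0.4, -0.1]
grip_width: 0.7
```

Call:
{"method": "servo_tool", "body": {
  "commands": [
    [[0, 0, 0, 0, 0, 2, -1], [0, 0, 0, 0, 0, 2, -1], [0, 0, 0, 0, 0, 0, -1]]
  ]
}}

```text
time_s: 7.45
position: [594.9, 194.8, 44.7]
tool_rot: [[0.99, 0.141, 0.01], [0.141, -0.99, 0.003], [0.01, -0.002, -1.0]]
ft_force: [-0.3, -0.1, 0.7]
grip_width: 0.5
```

Call:
{"method": "servo_tool", "body": {
  "commands": [
    [[0, 0, 0, 0, 0, 2, -1], [0, 0, 0, 0, 0, 2, -1], [0, 0, 0, 0, 0, 0, -1]]
  ]
}}

```text
time_s: 7.75
position: [594.9, 194.8, 40.7]
tool_rot: [[0.99, 0.14, 0.01], [0.14, -0.99, 0.003], [0.01, -0.002, -1.0]]
ft_force: [0.2, 0.7, 0.8]
grip_width: 0.2
```

```bash
python3 look.py pics/f5.png
```

```text
[595.00586125 194.86501382  40.91391725] [0.99002887 0.14046495 0.01060388] [ 0.0102463   0.00326863 -0.99994216] [-0.46855091  0.29608861 -0.11779912] 7.8
```

View pics/f5.png

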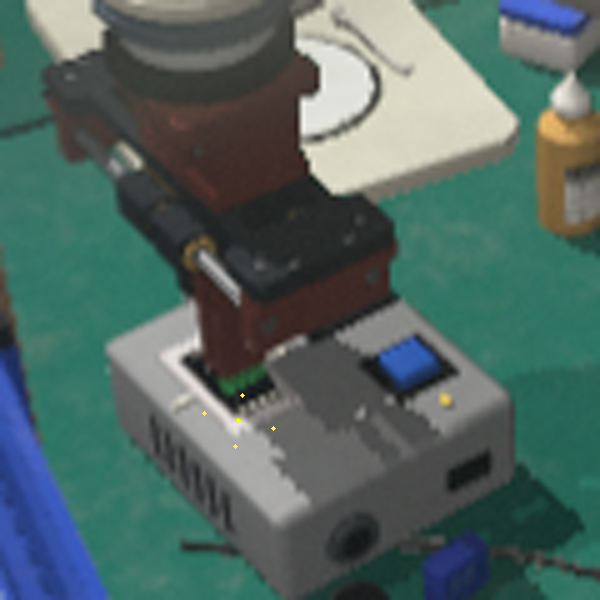

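Call:
{"method": "servo_tool", "body": {
  "commands": [
    [[0, 0, 0, 0, 0, 2, -1], [0, 0, 0, 0, 0, 0, -1], [0, 0, 0, 0, 0, 0, -1]]
  ]
}}

```text
time_s: 8.1
position: [595.2, 194.9, 39.1]
tool_rot: [[0.99, 0.14, 0.011], [0.14, -0.99, 0.003], [0.011, -0.002, -1.0]]
ft_force: [-0.9, 0.2, 1.0]
grip_width: 0.8
```

Call:
{"method": "servo_tool", "body": {
  "commands": [
    [[0, 0, 0, 0, 0, 2, -1], [0, 0, 0, 0, 0, 0, -1], [0, 0, 0, 0, 0, 0, -1]]
  ]
}}

```text
time_s: 8.4
position: [595.4, 195.0, 37.7]
tool_rot: [[0.99, 0.14, 0.011], [0.14, -0.99, 0.004], [0.012, -0.002, -1.0]]
ft_force: [-0.1, -0.1, 2.3]
grip_width: 0.7
```

```bash
python3 look.py pics/f6.png
```

```text
[595.43069576 194.99223249  37.63530395] [0.99001245 0.14048476 0.01180617] [ 0.01141749  0.00357243 -0.99992844] [-0.14617351  0.35924498  3.12415925] 8.45
```

View pics/f6.png

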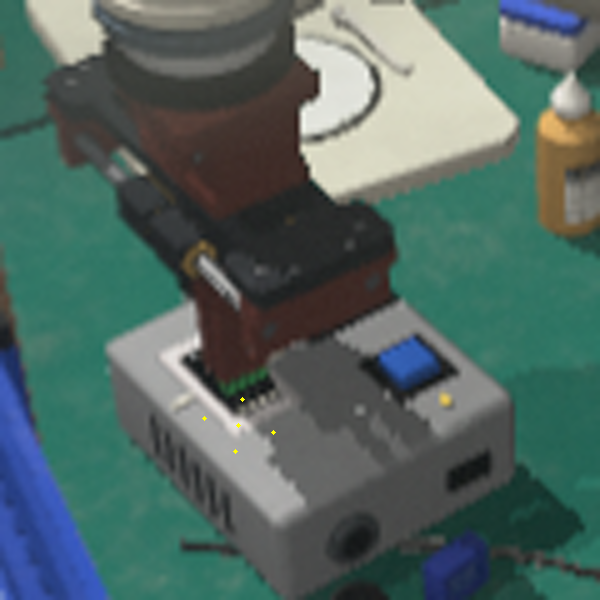

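Call:
{"method": "servo_tool", "body": {
  "commands": [
    [[0, 0, 0, 0, 0, 2, -1], [0, 0, 0, 0, 0, 1, -1], [0, 0, 0, 0, 0, 0, -1], [0, 0, 0, 0, 0, 0, -1]]
  ]
}}

```text
time_s: 8.85
position: [595.8, 195.0, 35.3]
tool_rot: [[0.99, 0.14, 0.012], [0.14, -0.99, 0.004], [0.013, -0.002, -1.0]]
ft_force: [-0.4, -0.4, 6.2]
grip_width: 0.8
```

Call:
{"method": "servo_tool", "body": {
  "commands": [
    [[0, 0, 0, 2, 0, 0, -1], [0, 0, 0, 2, 0, 0, -1], [0, 0, 0, 2, 0, 0, -1], [0, 0, 0, 2, 0, 0, -1], [0, 0, 0, 0, 0, 0, -1]]
  ]
}}

```text
time_s: 9.35
position: [604.3, 196.5, 35.7]
tool_rot: [[0.99, 0.141, 0.014], [0.14, -0.99, 0.004], [0.014, -0.002, -1.0]]
ft_force: [0.9, 0.5, 5.9]
grip_width: 0.6
```

Call:
{"method": "servo_tool", "body": {
  "commands": [
    [[0, 0, 0, 2, 0, 0, -1], [0, 0, 0, 2, 0, 0, -1], [0, 0, 0, 2, 0, 0, -1], [0, 0, 0, 0, 0, 0, -1], [0, 0, 0, 0, 0, 0, -1]]
  ]
}}

```text
time_s: 9.85
position: [609.7, 197.3, 35.5]
tool_rot: [[0.99, 0.141, 0.012], [0.141, -0.99, 0.004], [0.013, -0.002, -1.0]]
ft_force: [-1.1, 1.5, 5.9]
grip_width: 0.6
```

```bash
python3 look.py pics/f7.png
```

```text
[609.64360667 197.31932006  35.53664601] [0.9899724  0.14067001 0.01290749] [ 0.01243626  0.00422847 -0.99991373] [-0.92173918 -0.29925302  6.22616244] 9.9
```

View pics/f7.png

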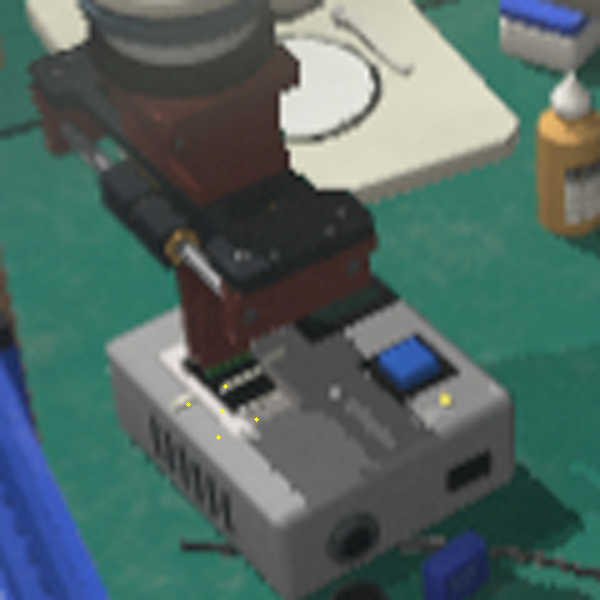

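Call:
{"method": "servo_tool", "body": {
  "commands": [
    [[0, 0, 0, 0, 0, -5, -1], [0, 0, 0, 0, 0, -15, -1], [0, 0, 0, 0, 0, -20, -1], [0, 0, 0, 0, 0, -20, -1], [0, 0, 0, 0, 0, 0, -1], [0, 0, 0, 0, 0, 0, -1]]
  ]
}}

```text
time_s: 10.5
position: [608.6, 196.7, 94.6]
tool_rot: [[0.99, 0.14, 0.011], [0.14, -0.99, 0.003], [0.012, -0.002, -1.0]]
ft_force: [-0.1, 0.4, -1.3]
grip_width: 0.2
```

```bash
python3 look.py pics/f8.png
```

```text
[608.11557644 196.53846001  93.3806886 ] [0.9900429  0.14041875 0.00988071] [ 0.00955627  0.00298457 -0.99994988] [-1.03626528  0.71985971 -0.45199103] 10.55
```

View pics/f8.png

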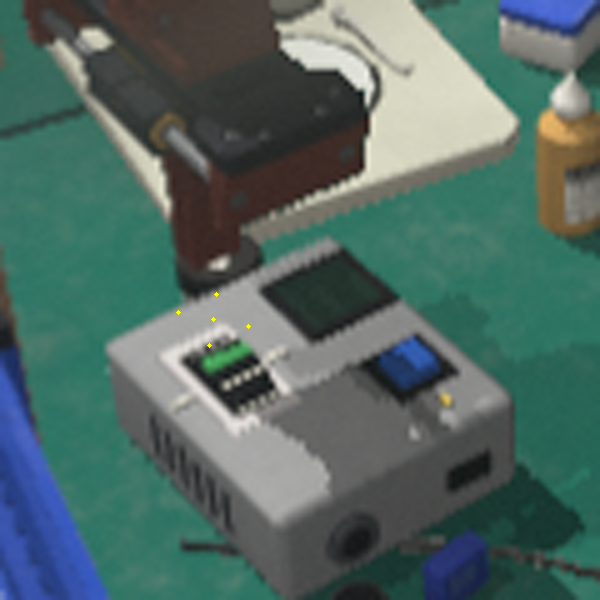

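```bash
python3 - <<'E'
from h import *
I=arm.get_image("scene")
h=cv2.cvtColor(I,cv2.COLOR_RGB2HSV)
m=np.zeros(h.shape[:2],bool);m[205:245,200:235]=1
m&=(abs(h[...,0].astype(int)-62)<12)&(h[...,1]>100)&(h[...,2]>60)
v,u=np.nonzero(m);print(len(u),u.mean(),v.mean())
ey=np.array([-.1495,.9888,0]);ex=np.array([.9888,.1495,0]);k=np.array([569.5,121.8,0]);
org=k+30*ex+36*ey
for n in(-2,-1,0,1):
    a=n*.419;X=org+(15+32*np.sin(a))*ex+32*ey+[0,0,42+32*np.cos(a)];print(n,X.round(),proj("scene",X))
b=h[205:245,225:280];b=(abs(b[...,0].astype(int)-112)<12)&(b[...,1]>130)&(b[...,2]>60)
v,u=np.nonzero(b);print("key",u.mean()+225,v.mean()+205,proj("scene",[569.5,121.8,68]))
E
```

```text
33 214.3030303030303 221.24242424242425
-2 [580. 192.  63.] [220.59105857 230.53707273]
-1 [591. 194.  71.] [217.71473198 225.37838403]
0 [604. 196.  74.] [214.52632485 221.35467712]
1 [617. 198.  71.] [211.61359629 219.184829  ]
key 251.50617283950618 222.2962962962963 [250.8941165  221.54610777]
```

The green bar centroid is at (214.3,221.2), against a prediction of (214.5,221.4) for angle 0. The wheel is set and the key hasn't moved. Next I go to the key.

Call:
{"method": "servo_tool", "body": {
  "commands": [
    [[0, 0, 0, -24.5, 34.3, 0, -1], [0, 0, 0, -24.4, 34.3, 0, -1], [0, 0, 0, 0, 0, 0, -1], [0, 0, 0, 0, 0, 20, -1], [0, 0, 0, 0, 0, 20, -1], [0, 0, 0, 0, 0, 6, -1], [0, 0, 0, 0, 0, 0, -1], [0, 0, 0, 0, 0, 0, -1]]
  ]
}}

```text
time_s: 11.4
position: [570.4, 122.4, 48.1]
tool_rot: [[0.99, 0.141, 0.011], [0.141, -0.99, 0.003], [0.011, -0.002, -1.0]]
ft_force: [0.4, -0.3, 0.5]
grip_width: 0.2
```

```bash
python3 look.py pics/f9.png
```

```text
[570.72736237 122.3900906   48.61711345] [0.98997604 0.14069848 0.01230397] [ 0.01191411  0.00361288 -0.9999225 ] [0.53960798 0.31299499 0.26702294] 11.45
```

View pics/f9.png

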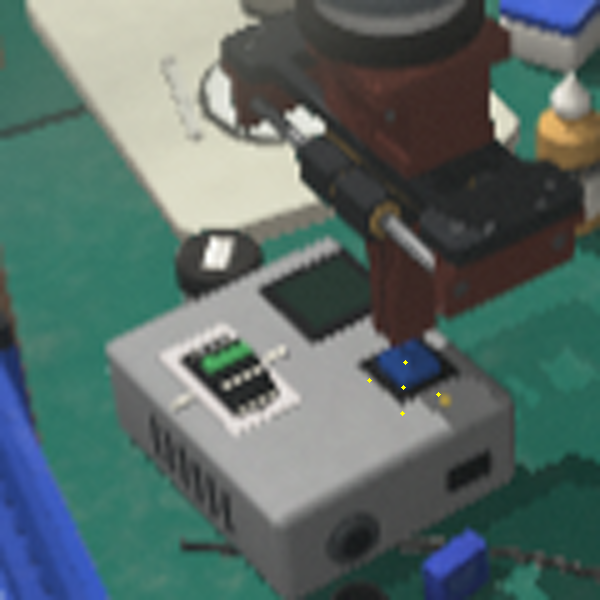

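The tip is above the key. I'll go down to contact and then press.

Call:
{"method": "servo_tool", "body": {
  "commands": [
    [[0, 0, 0, -1, 0, 6, -1], [0, 0, 0, 0, 0, 6, -1], [0, 0, 0, 0, 0, 2, -1], [0, 0, 0, 0, 0, 0, -1]]
  ]
}}

```text
time_s: 11.85
position: [568.9, 121.9, 32.9]
tool_rot: [[0.99, 0.14, 0.01], [0.14, -0.99, 0.003], [0.01, -0.002, -1.0]]
ft_force: [-0.1, 0.3, -0.8]
grip_width: 0.4
```

Call:
{"method": "servo_tool", "body": {
  "commands": [
    [[0, 0, 0, 0, 0, 2, -1], [0, 0, 0, 0, 0, 2, -1], [0, 0, 0, 0, 0, 0, -1], [0, 0, 0, 0, 0, 0, -1]]
  ]
}}

```text
time_s: 12.25
position: [569.6, 122.0, 30.1]
tool_rot: [[0.99, 0.14, 0.011], [0.14, -0.99, 0.003], [0.012, -0.002, -1.0]]
ft_force: [-1.3, 0.1, 2.2]
grip_width: 0.6
```

Call:
{"method": "servo_tool", "body": {
  "commands": [
    [[0, 0, 0, 0, 0, 2, -1], [0, 0, 0, 0, 0, 2, -1], [0, 0, 0, 0, 0, 0, -1], [0, 0, 0, 0, 0, 0, -1]]
  ]
}}

```text
time_s: 12.65
position: [569.6, 122.0, 26.9]
tool_rot: [[0.99, 0.141, 0.012], [0.14, -0.99, 0.003], [0.012, -0.002, -1.0]]
ft_force: [-3.3, -0.1, 8.7]
grip_width: 0.7
```

```bash
python3 look.py pics/f10.png
```

```text
[569.62688675 122.0015292   26.85548455] [0.99000826 0.14049657 0.01201513] [ 0.01164455  0.00345946 -0.99992622] [-3.65225983 -0.87578096  8.07768487] 12.7
```

View pics/f10.png

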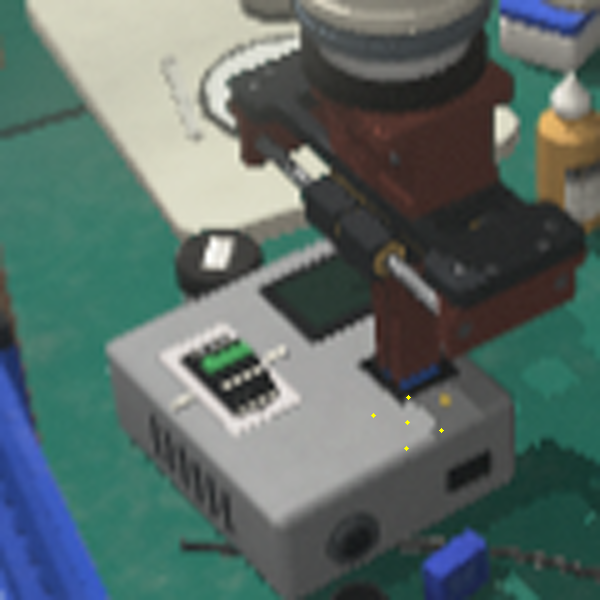

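Call:
{"method": "servo_tool", "body": {
  "commands": [
    [[0, 0, 0, 0, 0, -3, -1], [0, 0, 0, 0, 0, -5, -1], [0, 0, 0, 0, 0, -20, -1], [0, 0, 0, 0, 0, -40, -1], [0, 0, 0, 0, 0, -40, -1], [0, 0, 0, 0, 0, -40, -1], [0, 0, 0, 0, 0, -40, -1], [0, 0, 0, 0, 0, -40, -1]]
  ]
}}

```text
time_s: 13.5
position: [566.7, 121.2, 254.7]
tool_rot: [[0.99, 0.141, 0.01], [0.141, -0.99, 0.003], [0.01, -0.002, -1.0]]
ft_force: [0.1, 0.2, -0.2]
grip_width: 0.6
```

Call:
{"method": "servo_tool", "body": {
  "commands": [
    [[0, 0, 0, 0, 0, -40, -1], [0, 0, 0, 0, 0, -40, -1], [0, 0, 0, -40, 0, 0, -1], [0, 0, 0, -40, 0, 0, -1], [0, 0, 0, -40, 0, 0, -1], [0, 0, 0, 0, 0, 0, -1], [0, 0, 0, 0, 0, 0, -1]]
  ]
}}

```text
time_s: 14.2
position: [447.1, 104.1, 332.7]
tool_rot: [[0.99, 0.141, 0.012], [0.141, -0.99, 0.004], [0.013, -0.002, -1.0]]
ft_force: [-0.1, -0.2, 1.2]
grip_width: 0.8
```

```bash
python3 look.py pics/f11.png; python3 - <<'E'
from h import *
S0=cv2.cvtColor(cv2.imread("pics/scene0.png"),cv2.COLOR_BGR2RGB)
I=arm.get_image("scene");T=arm.get_image("top")
cv2.imwrite("pics/top9.png",T[:,:,::-1]);cv2.imwrite("pics/scene9.png",I[:,:,::-1])
for J in(S0,I):
    h=cv2.cvtColor(J,cv2.COLOR_RGB2HSV)
    for nm,(y0,y1,x0,x1),c in(("green",(205,245,200,235),62),("key",(205,245,230,275),112)):
        b=h[y0:y1,x0:x1];b=(abs(b[...,0].astype(int)-c)<12)&(b[...,1]>100)&(b[...,2]>50)
        v,u=np.nonzero(b);print(nm,len(u),u.mean()+x0,v.mean()+y0)
E
```

```text
[447.73775557 104.16381868 332.1558653 ] [0.99002008 0.14045701 0.01149206] [ 0.01111669  0.00345681 -0.99993223] [ 0.56326308 -0.57115677  0.16243382] 14.25
green 36 217.88888888888889 225.05555555555554
key 88 251.1931818181818 222.13636363636363
green 30 214.3 221.26666666666665
key 87 251.24137931034483 222.10344827586206
```

View pics/f11.png

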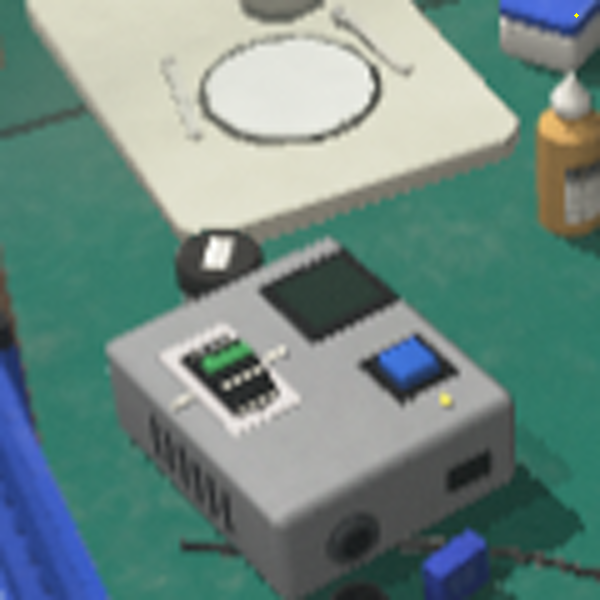

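View pics/top9.png

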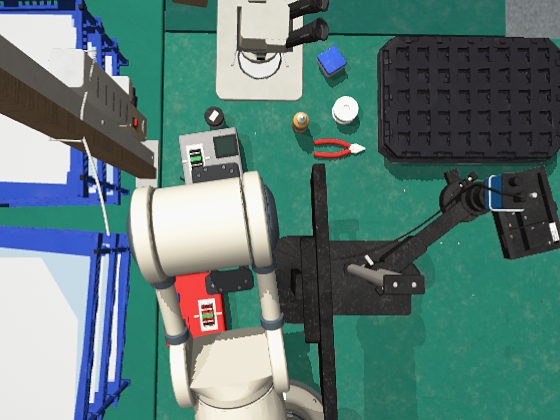

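The last views show the green bar at the crown on the index marks, at scene px (214.3,221.3). The key is up again at (251.2,222.1), the same pixel as at the start. The arm is touching nothing.

```bash
python3 -c "
from bench import arm
print(arm.job_done(), arm.get_state()['time_s'])"
```

```text
the job is handed in; nothing more can be done
the job is handed in; nothing more can be done
```

I set the grey station to its working temperature and handed the job in at about 14.4 s of the 51 s allowed. With the closed fingertips I rolled the thumbwheel one click away from the front, at about 6 N. After checking the green bar, I pressed the blue key once and released it.

- **Wheel:** the green bar is at scene pixel (214.3, 221.3). The position worked out for angle 0 is (214.5, 221.4), so it is in line with the index marks. It stayed there after the key press.
- **Key:** the press reached about 8.5 N, against 4.5 N for fully down. A picture taken during the press shows the cap sunk, and it came back up to its starting pixel.
- **Station and bench:** the key's pixel is unchanged to 0.1 px, so the station did not shift. The bystanders looked unmoved where they could be seen, but I did not measure them one by one. In the last top view the arm hides part of the bench.
- **Check that disagreed:** the TCP height reading was about 36 mm lower than the fingertip seen by the camera and felt at contact. I found the contact heights by lowering slowly and watching the force, not from the reading.

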